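Slide the pink jar along the fence to the inspection plate

TASK

Two round glazed jars stand at the fence of the packing bench, one on either side of the yellow-framed inspection plate. Push the pink jar along the fence until it stands centred on the plate for the inspection camera, keeping it upright on the bench and close against the fence all the way. Leave the blue jar where it is.

Things in the scene. Friction and masses are not known exactly. Their poses are not given: they have to be found in the camera images.
- pink_jar: The jar to move: squat round jar, pink with teal rim and cream drips, flush cork top. 80 mm tall, widest (104 mm) 28 to 42 mm above the bench, foot 92, mouth 86 mm; 0.3 to 0.6 kg, loose; smooth glaze (friction about 0.35 on anything); too wide to grip. Origin: centre of its underside, z up. Starts within 5 mm of the fence's robot side, 145 to 200 mm along it from the plate centre, either way.
- blue_jar: Same size and shape, light blue body with plum-coloured rim; stands at the fence on the other side of the plate, 145 to 200 mm from the plate centre. Not to be moved. Origin: centre of its underside.
- fence: Fixed straight aluminium wall, 620 mm long, 16 thick, 45 high. Origin: centre of its underside; y runs along it, -x points at right angles from it to the robot's side, where the jars stand; the face they stand at is x = -8 mm of this frame. A small camera 70 mm high stands 32 to 100 mm behind it (+x), opposite the plate.
- plate_centre (a point): Where the centre of the jar's underside belongs: on the bench, middle of the dark plate with yellow frame (116 mm across, flush with the bench, no step), 60 mm from the fence's middle plane on the robot's side, so that a jar there just touches the fence. Same axes as the fence.

How it is judged:
By the outcome, as a careful person would: the job done as asked, in the order asked, and still so for the second after the job is handed in, with the robot touching nothing.
It also fails if it takes over 40 s, if anything falls off the work surface, if the arm or the gripper's body presses on something with over 40 N, if the wrist force passes 120 N, or if a joint passes its speed limit or range.

ROBOT

A 6-joint arm with a two-finger parallel gripper is mounted at the origin on the work surface. World frame = base frame: x ahead of the robot, y to its left, z up, the work surface at z = 0. Lengths are in mm, angles in rad, forces in N, time in s.
With the tool pointing down it reaches from about 275 to 875 mm from the base axis. Payload 12.5 kg.
Tool frame: the origin (TCP) lies midway between the tips of the shut fingers; the grasp point (between the pads) lies 19 mm behind it; z points along the fingers, y is the direction in which the jaws open and shut (so a half turn about z gives the same grasp; the last joint's range is limited). The gripper opens to 85 mm and grips with 20 to 120 N. Pads are 22 mm wide; open, the fingers measure 114 mm over their backs; the gripper's body (76 mm by 85 mm) begins 54 mm behind the grasp point. The pads swing forward as they close: fully open they stand 13 mm farther back than shut.
Start: joints at [1.132, 0.351, 1.652, -0, 1.139, -0.085], TCP at [190.524, 515.931, 231.29] pointing down, gripper open.
Joint ranges: [-2.75, 2.75], [-0.79, 2.1], [0.01, 2.65], [-1.57, 4.71], [0.07, 3.14], [-2.87, 2.87]. Speed limits (rad/s): [2.22, 2.22, 2.79, 3.14, 3.14, 3.14].

INTERFACE

Orientations are given as a 3x3 rotation matrix whose columns are the frame's x, y, z axes.
In Python, from workcell import env gives the robot as it stands. The module is installed in compiled form; this text tells all that it offers.
- The arm moves only by the tool arm_command, never from a script. Its argument "series" is a list of rows, each an object with "twist": the turn, a rotation vector about the tool's x, y, z scaled (see below), a list of three; "xyz": the shift along the tool's x, y, z scaled (see below), a list of three; "jaw": the closure, from 0 (fully open) to 1 (shut). In form: [{"twist": [wx, wy, wz], "xyz": [dx, dy, dz], "jaw": jaw}, ...]. A call has 1 to 10 rows; each row is the pose to reach, as a shift and turn from the pose commanded when the call began, along the tool's axes at that moment; what a row does not reach only later rows make up. The controller multiplies each number of a shift by 0.25 m and each number of a turn by 45 degrees. A row lasts 1/12 s, in which the tool goes at most 41.7 mm and 7.16 degrees, less where a joint would pass 70% of its speed; a pose out of reach is approached as far as the arm can. A call with a number of a shift or a turn outside -1 to 1 is refused whole. A call with a gripper value outside its range is refused whole. The fingers move at their own pace and stop on an object; "squeeze" is the grip in N (left out, the last holds). Time passes only in rows, so rows that repeat a pose let the fingers close. It gives the time, the measured TCP pose, the force and the opening at its end, in the units of the state.
- env.sense(): the state, without advancing time (a new reading comes with each control period).
- env.grab_frame(name): name is "side" or "top" or "wrist"; returns a dict with "frame" (420x560x3 uint8, red, green, blue), "fov_y" (degrees; the focal length in pixels is half the picture's height over the tangent of half this angle, whatever the lens; pixels are square), "cx", "cy" (the principal point, pixels), "view" (4x4, takes a point from world to camera coordinates). Camera axes: x right, y up, looking along -z (the intrinsics and any distortion apply to the point x, -y, -z); pixel columns grow to the right and rows downward; lengths in mm; the calibration is good to about 2 mm. The wrist camera is an equidistant fisheye: a pixel r from the principal point sees the ray r / f radians off the axis. A picture is of the moment at which its call begins. There is no depth.
- env.finish_job(): hands the job in, once; it reports no verdict.
The state is a dict: "t": time; "qpos": joint angles; "qd": joint speeds; "joint_efforts": joint torques, N m; "eef_pos": TCP position; "tcp_rot": TCP orientation; "ft_force": force on the tool from outside, world axes, zero at the start; "wrist_torque": the same for the moment, N m; "opening": opening from 0.0 (shut) to 1.0 (fully open).
Only numpy, scipy, OpenCV 4.12 (cv2) and the standard library are available. Lean on these libraries where they do the work, as an engineer would, in place of code of your own. Each camera call takes 0.05 s, during which the arm holds its last target.

## Working session

There is one attempt and no reset: what is moved stays moved. The work goes in short steps, Python scripts to look and compute and a tool call to move; the robot and the scene stay as the last step left them, time stands still between calls to the robot, and variables do not carry over. Pictures are saved under pics/ and viewed, and the job is handed in when it is done.

Besides the shell and the picture viewer there is one more tool, called after "Emit:" as a command line: name --argument value ..., lists and objects as JSON in quotes. arm_command: Moves the arm, as the interface text tells. Its arguments: {"type":"object","properties":{"series":{"type":"array"},"squeeze":{"type":"number"}},"required":["series"]}

```bash
mkdir -p pics; cat > h.py <<'E'
import numpy as np, cv2
from workcell import env
def grab(n,fn):
    d=env.grab_frame(n); cv2.imwrite('pics/'+fn,cv2.cvtColor(d['frame'],cv2.COLOR_RGB2BGR))
    np.save('pics/'+fn+'.npy',d,allow_pickle=True); return d
def f(d): return 210/np.tan(np.radians(d['fov_y'])/2)
def ray(d,u,v):
    V=np.array(d['view']); r=np.array([(u-d['cx'])/f(d),-(v-d['cy'])/f(d),-1.])
    R=V[:3,:3]; return -R.T@V[:3,3], R.T@r
def onz(d,u,v,z=0):
    c,r=ray(d,u,v); return c+r*(z-c[2])/r[2]
def proj(d,p):
    V=np.array(d['view']); q=V[:3,:3]@np.array(p)+V[:3,3]
    return d['cx']+f(d)*q[0]/-q[2], d['cy']-f(d)*q[1]/-q[2]
E
python3 - <<'E'
from h import *
for n in('top','side'):
    d=grab(n,n+'1.png'); print(n,f(d),d['cx'],d['cy'],np.round(d['view'],3).tolist(),[k for k in d])
s=env.sense();print(s)
E
```

```text
top 429.5218910719289 288.5472210691425 206.6244299546424 [[0.007, -0.999, -0.044, 17.29], [0.996, 0.004, 0.085, -537.072], [-0.085, -0.044, 0.995, -635.222], [0.0, 0.0, 0.0, 1.0]] ['frame', 'fov_y', 'cx', 'cy', 'view']
side 522.8409565633219 278.48852430306175 208.83714842356326 [[0.706, -0.708, -0.001, -375.292], [0.473, 0.471, 0.745, -292.096], [-0.527, -0.526, 0.668, -532.442], [0.0, 0.0, 0.0, 1.0]] ['frame', 'fov_y', 'cx', 'cy', 'view']
{'t': 0.1, 'qpos': array([ 1.13244004e+00,  3.51178314e-01,  1.65236689e+00,  1.19022795e-05,
        1.13906787e+00, -8.45638913e-02]), 'qd': array([ 0.00015805, -0.00020617, -0.00153148, -0.00043331, -0.00047105,
        0.0009233 ]), 'joint_efforts': array([ 6.53985444e-05, -5.06823492e+01, -2.91875178e+01, -1.51354061e-04,
        2.58661799e-03, -6.70002396e-05]), 'eef_pos': array([190.3817948 , 515.68681435, 230.81187695]), 'tcp_rot': array([[-9.38063806e-01,  3.46462262e-01, -4.42907623e-04],
       [ 3.46462531e-01,  9.38063361e-01, -9.19352532e-04],
       [ 9.69544554e-05, -1.01586223e-03, -9.99999479e-01]]), 'ft_force': array([ 0.57927029, -0.1115104 , -0.97650109]), 'wrist_torque': array([-0.09716189, -0.04919004,  0.01366578]), 'opening': 0.9956745283901286}
```

View pics/top1.png

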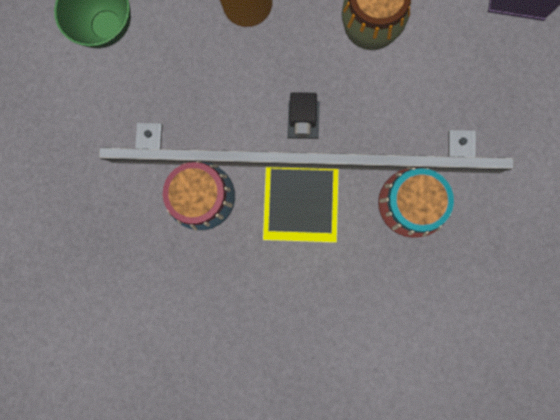

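View pics/side1.png

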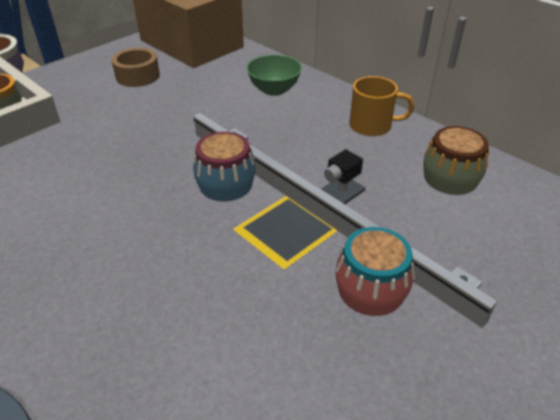

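Top view: the pink jar (teal rim) is at about (422,200), the blue jar at (193,193) and the plate at about (301,205). The fence runs from (100,154) to (512,163). The side view agrees. Next I measure them.

```bash
cat > m.py <<'E'
from h import *
from scipy.optimize import least_squares
def comp(mask,lo=200):
    n,l,s,c=cv2.connectedComponentsWithStats(mask.astype(np.uint8)); 
    return [(l==i,s[i],c[i]) for i in range(1,n) if s[i][4]>lo]
def hsv(d): return [x.astype(int) for x in cv2.split(cv2.cvtColor(d['frame'],cv2.COLOR_RGB2HSV))]
def teal(d): 
    h,s,v=hsv(d); return (h>82)&(h<100)&(s>150)&(v>60)
def plum(d):
    h,s,v=hsv(d); return ((h>165)|(h<3))&(s>100)&(v>60)
def yellow(d):
    h,s,v=hsv(d); return (h>25)&(h<33)&(s>180)&(v>120)
def ell(m):  # outer contour ellipse
    c,_=cv2.findContours(m.astype(np.uint8),cv2.RETR_EXTERNAL,cv2.CHAIN_APPROX_NONE)
    c=max(c,key=cv2.contourArea); return cv2.fitEllipse(cv2.convexHull(c)),c
E
python3 - <<'E'
from m import *
for n in('top1','side1'):
    d=np.load(f'pics/{n}.png.npy',allow_pickle=True).item()
    for nm,fn in(('teal',teal),('plum',plum)):
        cs=comp(fn(d),150)
        for m,s,c in cs:
            e,_=ell(m); print(n,nm,s,np.round(e[0],1),np.round(e[1],1),'z80',np.round(onz(d,*e[0],78),1))
    for m,s,c in comp(yellow(d)):
        print(n,'yellow',s)
        ct,_=cv2.findContours(m.astype(np.uint8),cv2.RETR_EXTERNAL,cv2.CHAIN_APPROX_NONE)
        q=cv2.approxPolyDP(cv2.convexHull(max(ct,key=cv2.contourArea)),6,True)[:,0]
        P=np.array([onz(d,*p) for p in q]); print(q.tolist(),np.round(P[:,:2],1).tolist(),np.round(P.mean(0),1))
        # inner dark hole
        ct,hh=cv2.findContours(m.astype(np.uint8),cv2.RETR_CCOMP,cv2.CHAIN_APPROX_NONE)
        for c_,h_ in zip(ct,hh[0]):
            if h_[3]>=0 and cv2.contourArea(c_)>300:
                q=cv2.approxPolyDP(cv2.convexHull(c_),6,True)[:,0]
                P=np.array([onz(d,*p) for p in q]); print(' inner',q.tolist(),np.round(P[:,:2],1).tolist(),np.round(P.mean(0),1))
d=np.load('pics/top1.png.npy',allow_pickle=True).item()
g=cv2.cvtColor(d['frame'],cv2.COLOR_RGB2GRAY)
for u in(115,180,240,350,400,480): print(u,g[142:172,u].tolist())
big=cv2.resize(cv2.cvtColor(d['frame'][130:260,90:520],cv2.COLOR_RGB2BGR),None,fx=1.85,fy=1.85*2,interpolation=cv2.INTER_CUBIC);cv2.imwrite('pics/topz.png',big)
E
```

```text
top1 teal [389 169  64  63 865] [420.9 199.7] [62.  63.4] z80 [ 542.6 -166.    78. ]
top1 plum [163 162  62  62 922] [193.6 192.9] [60.6 61.5] z80 [551.4 153.2  78. ]
top1 yellow [ 264  167   74   75 1138]
[[267, 167], [337, 170], [335, 241], [264, 238]] [[602.6, 56.3], [597.7, -55.5], [485.1, -52.1], [489.0, 59.7]] [543.6   2.1   0. ]
side1 teal [344 228  68  53 859] [377.5 254. ] [52.3 68.6] z80 [ 541.3 -170.9   78. ]
side1 plum [196 133  53  34 431] [221.5 148.7] [34.3 52.8] z80 [551.4 150.6  78. ]
side1 plum [ 337  263   74   52 1441] [372.2 283.2] [60.7 71.6] z80 [ 497.4 -195.8   78. ]
115 [136, 135, 130, 127, 126, 139, 154, 166, 168, 169, 165, 166, 161, 164, 164, 148, 103, 61, 53, 64, 86, 116, 134, 139, 131, 129, 124, 129, 124, 123]
180 [124, 130, 130, 129, 127, 126, 125, 129, 151, 161, 165, 163, 160, 160, 160, 161, 170, 149, 104, 63, 62, 75, 89, 106, 105, 106, 103, 101, 107, 111]
240 [129, 129, 128, 132, 126, 129, 127, 126, 131, 145, 155, 158, 160, 159, 156, 157, 159, 160, 146, 114, 70, 64, 66, 80, 99, 120, 132, 133, 133, 132]
350 [122, 124, 126, 130, 125, 124, 122, 124, 127, 127, 121, 135, 155, 160, 161, 159, 159, 158, 156, 155, 163, 153, 104, 71, 64, 73, 88, 103, 123, 122]
400 [127, 125, 125, 127, 127, 126, 127, 124, 126, 127, 128, 123, 128, 140, 154, 159, 155, 155, 159, 157, 158, 161, 152, 129, 91, 64, 63, 67, 70, 71]
480 [130, 129, 130, 127, 129, 126, 127, 128, 129, 128, 122, 122, 122, 122, 131, 144, 157, 160, 160, 162, 161, 160, 160, 165, 160, 139, 99, 63, 65, 73]
```

View pics/topz.png

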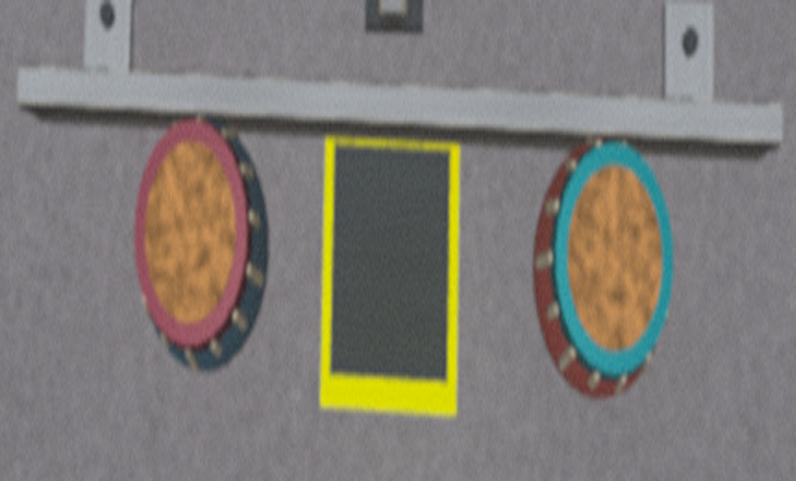

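```bash
python3 - <<'E'
from m import *
d=np.load('pics/top1.png.npy',allow_pickle=True).item()
g=cv2.cvtColor(d['frame'],cv2.COLOR_RGB2GRAY).astype(float)
# fence top edges
A=[];B=[]
for u in list(range(110,132))+list(range(168,285))+list(range(325,445))+list(range(480,505)):
    c=154+(u-100)*9/412
    r=np.arange(int(c)-12,int(c)+14); p=g[r,u]
    hi=np.where(p>145)[0]
    if len(hi)<5: continue
    i=hi[-1]; lv=115
    if p[i+1]<lv or 1:
        j=i
        while j<len(p)-1 and p[j]>lv: j+=1
        B.append((u,r[j]-(lv-p[j])/(p[j-1]-p[j])))
    i=hi[0]; A.append((u,r[i]-(p[i]-143)/(p[i]-p[i-1]+1e-6)))
for nm,L in(('back',A),('front',B)):
    P=np.array([onz(d,u,v,45)[:2] for u,v in L])
    for _ in range(3):
        k=np.polyfit(P[:,1],P[:,0],1); r=P[:,0]-np.polyval(k,P[:,1]); P=P[abs(r)<1.5]
    print(nm,k,'x at y=0',k[1],'ang deg',np.degrees(np.arctan(k[0])),len(P),r.std())
print('ends',onz(d,99.5,154,45),onz(d,512.5,163.5,45))
s=np.load('pics/side1.png.npy',allow_pickle=True).item()
h,S,v=hsv(s); 
for hl in ((18,35),):
    for m,st,c in comp((h>hl[0])&(h<hl[1])&(S>150)&(v>100)):
        print(st)
        ct,_=cv2.findContours(m.astype(np.uint8),cv2.RETR_EXTERNAL,cv2.CHAIN_APPROX_NONE)
        q=cv2.approxPolyDP(cv2.convexHull(max(ct,key=cv2.contourArea)),6,True)[:,0]
        P=np.array([onz(s,*p) for p in q]); print(q.tolist(),np.round(P[:,:2],1).tolist(),np.round(P.mean(0),1))
E
```

```text
Traceback (most recent call last):
IndexError: index 26 is out of bounds for axis 0 with size 26
```

```bash
cat > fe.py <<'E'
from m import *
d=np.load('pics/top1.png.npy',allow_pickle=True).item()
g=cv2.cvtColor(d['frame'],cv2.COLOR_RGB2GRAY).astype(float)
A=[];B=[]
for u in list(range(110,132))+list(range(168,285))+list(range(325,445))+list(range(480,505)):
    c=154+(u-100)*9/412
    r=np.arange(int(c)-12,int(c)+14); p=g[r,u]
    k=int(c)-r[0]
    j=k
    while j<len(p)-1 and p[j]>115: j+=1
    B.append((u,r[j]-(115-p[j])/(p[j-1]-p[j]+1e-6)))
    j=k
    while j>1 and p[j]>143: j-=1
    A.append((u,r[j]+(143-p[j])/(p[j+1]-p[j]+1e-6)))
for nm,L in(('back',A),('front',B)):
    P=np.array([onz(d,u,v,45)[:2] for u,v in L])
    for _ in range(3):
        k=np.polyfit(P[:,1],P[:,0],1); r=P[:,0]-np.polyval(k,P[:,1]); P=P[abs(r)<1.5]
    print(nm,k,'ang deg',np.degrees(np.arctan(k[0])),len(P),r.std())
print('ends',onz(d,99.5,154,45),onz(d,512.5,163.5,45))
s=np.load('pics/side1.png.npy',allow_pickle=True).item()
h,S,v=hsv(s); 
for m,st,c in comp((h>18)&(h<35)&(S>150)&(v>100)):
        print(st)
        ct,_=cv2.findContours(m.astype(np.uint8),cv2.RETR_EXTERNAL,cv2.CHAIN_APPROX_NONE)
        q=cv2.approxPolyDP(cv2.convexHull(max(ct,key=cv2.contourArea)),6,True)[:,0]
        P=np.array([onz(s,*p) for p in q]); print(q.tolist(),np.round(P[:,:2],1).tolist(),np.round(P.mean(0),1))
E
python3 fe.py
```

```text
back [2.83140093e-02 6.16275195e+02] ang deg 1.6218399272844413 284 0.5129865689237425
front [2.76394511e-02 6.00935088e+02] ang deg 1.5832208187479013 284 0.22384226373465121
ends [614.74977914 308.90923145  45.        ] [ 599.54507309 -307.84423926   45.        ]
[234 197 102  72 907]
[[287, 197], [335, 231], [283, 268], [234, 229]] [[605.8, 54.0], [600.2, -56.4], [487.8, -52.8], [491.5, 59.1]] [546.3   1.    0. ]
```

```bash
cat > go.py <<'E'
import sys
from m import *
from scipy.spatial.transform import Rotation as Ro
def go(p,ang=None):
    s=env.sense(); R=s['tcp_rot']; q=R.T@(np.array(p)-s['eef_pos'])/250
    a=np.degrees(np.arctan2(R[1,0],R[0,0])); 
    if ang is not None:
        T=Ro.from_euler('z',ang,degrees=True).as_matrix()@np.diag([1,-1,-1]); w=Ro.from_matrix(R.T@T).as_rotvec(degrees=True)/45
    else: w=[0,0,0]
    print('t',round(s['t'],2),'pos',np.round(s['eef_pos'],1),'ang',round(a,1),'F',np.round(s['ft_force'],1),'| xyz',np.round(q,3),'twist',np.round(w,3))
if __name__=='__main__':
    v=[float(x) for x in sys.argv[1:]]; go(v[:3],v[3] if len(v)>3 else None)
E
python3 go.py 290 290 200 120; python3 go.py 320 230 200 120
```

```text
t 0.1 pos [190.4 515.7 230.8] ang 159.7 F [ 0.6 -0.1 -1. ] | xyz [-0.687 -0.709  0.124] twist [-0.001  0.     0.883]
t 0.1 pos [190.4 515.7 230.8] ang 159.7 F [ 0.6 -0.1 -1. ] | xyz [-0.882 -0.892  0.124] twist [-0.001  0.     0.883]
```

Emit:
arm_command --series '[{"twist": [0,0,0.88],"xyz": [-0.88,-0.89,0.12],"jaw": 1},{"twist": [0,0,0.88],"xyz": [-0.88,-0.89,0.12],"jaw": 1},{"twist": [0,0,0.88],"xyz": [-0.88,-0.89,0.12],"jaw": 1},{"twist": [0,0,0.88],"xyz": [-0.88,-0.89,0.12],"jaw": 1},{"twist": [0,0,0.88],"xyz": [-0.88,-0.89,0.12],"jaw": 1},{"twist": [0,0,0.88],"xyz": [-0.88,-0.89,0.12],"jaw": 1},{"twist": [0,0,0.88],"xyz": [-0.88,-0.89,0.12],"jaw": 1},{"twist": [0,0,0.88],"xyz": [-0.88,-0.89,0.12],"jaw": 1},{"twist": [0,0,0.88],"xyz": [-0.88,-0.89,0.12],"jaw": 1},{"twist": [0,0,0.88],"xyz": [-0.88,-0.89,0.12],"jaw": 1}]'

```text
t: 0.93
eef_pos: [320.1, 230.3, 201.2]
tcp_rot: [[-0.5, 0.866, -0.0], [0.866, 0.5, -0.0], [0.0, -0.0, -1.0]]
ft_force: [0.7, 1.0, 0.9]
opening: -0.001
```

```bash
python3 go.py 440 0 170 85
```

```text
t 0.93 pos [320.1 230.3 201.2] ang 120.0 F [0.7 1.  0.9] | xyz [-1.038 -0.045  0.125] twist [-0.    -0.     0.777]
```

Emit:
arm_command --series '[{"twist": [0,0,0.78],"xyz": [-1.0,-0.05,0.12],"jaw": 1},{"twist": [0,0,0.78],"xyz": [-1.0,-0.05,0.12],"jaw": 1},{"twist": [0,0,0.78],"xyz": [-1.0,-0.05,0.12],"jaw": 1},{"twist": [0,0,0.78],"xyz": [-1.0,-0.05,0.12],"jaw": 1},{"twist": [0,0,0.78],"xyz": [-1.0,-0.05,0.12],"jaw": 1},{"twist": [0,0,0.78],"xyz": [-1.0,-0.05,0.12],"jaw": 1},{"twist": [0,0,0.78],"xyz": [-1.0,-0.05,0.12],"jaw": 1},{"twist": [0,0,0.78],"xyz": [-1.0,-0.05,0.12],"jaw": 1}]'

```text
t: 1.6
eef_pos: [435.1, 8.0, 170.9]
tcp_rot: [[0.089, 0.996, -0.001], [0.996, -0.089, 0.0], [0.0, -0.001, -1.0]]
ft_force: [0.2, 0.5, 0.8]
opening: 0.002
```

```bash
python3 go.py 500 -248 140 63.4
```

```text
t 1.6 pos [435.1   8.  170.9] ang 84.9 F [0.2 0.5 0.8] | xyz [-0.997  0.349  0.123] twist [-0.001 -0.     0.478]
```

Emit:
arm_command --series '[{"twist": [0,0,0.48],"xyz": [-1.0,0.34,0.12],"jaw": 1},{"twist": [0,0,0.48],"xyz": [-1.0,0.34,0.12],"jaw": 1},{"twist": [0,0,0.48],"xyz": [-1.0,0.34,0.12],"jaw": 1},{"twist": [0,0,0.48],"xyz": [-1.0,0.34,0.12],"jaw": 1},{"twist": [0,0,0.48],"xyz": [-1.0,0.34,0.12],"jaw": 1},{"twist": [0,0,0.48],"xyz": [-1.0,0.34,0.12],"jaw": 1},{"twist": [0,0,0.48],"xyz": [-1.0,0.34,0.12],"jaw": 1},{"twist": [0,0,0.48],"xyz": [-1.0,0.34,0.12],"jaw": 1},{"twist": [0,0,0.48],"xyz": [-1.0,0.34,0.12],"jaw": 1}]'

```text
t: 2.35
eef_pos: [497.9, -246.2, 141.0]
tcp_rot: [[0.446, 0.895, -0.001], [0.895, -0.446, 0.001], [0.0, -0.001, -1.0]]
ft_force: [-0.4, 0.4, 0.4]
opening: 0.0
```

```bash
python3 go.py 500 -248 25 63.4
```

```text
t 2.35 pos [ 497.9 -246.2  141. ] ang 63.5 F [-0.4  0.4  0.4] | xyz [-0.003  0.011  0.464] twist [-0.001 -0.001  0.002]
```

Emit:
arm_command --series '[{"twist": [0,0,0],"xyz": [0,0,0.14],"jaw": 1},{"twist": [0,0,0],"xyz": [0,0.01,0.28],"jaw": 1},{"twist": [0,0,0],"xyz": [0,0.01,0.4],"jaw": 1},{"twist": [0,0,0],"xyz": [0,0.01,0.46],"jaw": 1},{"twist": [0,0,0],"xyz": [0,0.01,0.46],"jaw": 1}]'

```text
t: 2.77
eef_pos: [498.4, -245.5, 23.6]
tcp_rot: [[0.445, 0.896, -0.005], [0.896, -0.445, 0.003], [0.001, -0.006, -1.0]]
ft_force: [-0.9, 0.1, -0.4]
opening: -0.001
```

```bash
python3 - <<'E'
from m import *
from go import go
a=grab('top','top2.png');b=grab('side','side2.png')
cv2.imwrite('pics/two2.png',cv2.resize(cv2.cvtColor(np.hstack([a['frame'],b['frame']]),cv2.COLOR_RGB2BGR),(800,300)))
go([513.8-0.448*3,-224.3-.894*3,25],63.4)
E
```

```text
t 2.87 pos [ 500.2 -247.3   26.9] ang 63.5 F [ 0.2 -1.1  1.2] | xyz [0.095 0.008 0.008] twist [-0.    -0.     0.003]
```

View pics/two2.png

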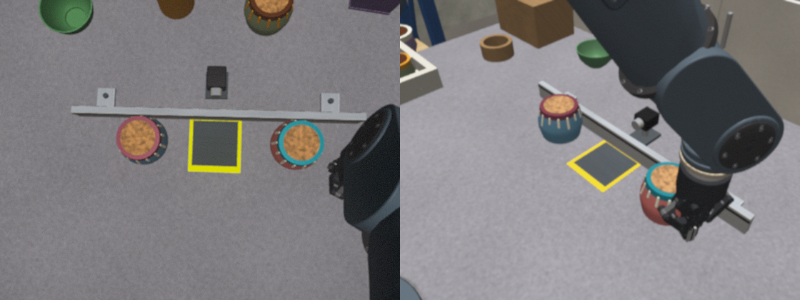

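Top view: pink jar unmoved at (300,143) in the composite, gripper clear on its -y side. I'll start the push now, first a gentle contact, then along the fence.

Emit:
arm_command --series '[{"twist": [0,0,0],"xyz": [0.04,0,0.005],"jaw": 1},{"twist": [0,0,0],"xyz": [0.07,0,0.01],"jaw": 1},{"twist": [0,0,0],"xyz": [0.085,0,0.01],"jaw": 1},{"twist": [0,0,0],"xyz": [0.1,-0.007,0.01],"jaw": 1},{"twist": [0,0,0],"xyz": [0.115,-0.014,0.01],"jaw": 1},{"twist": [0,0,0],"xyz": [0.13,-0.021,0.01],"jaw": 1},{"twist": [0,0,0],"xyz": [0.145,-0.028,0.01],"jaw": 1},{"twist": [0,0,0],"xyz": [0.16,-0.035,0.01],"jaw": 1},{"twist": [0,0,0],"xyz": [0.175,-0.042,0.01],"jaw": 1},{"twist": [0,0,0],"xyz": [0.175,-0.042,0.01],"jaw": 1}]'

```text
t: 3.7
eef_pos: [506.9, -206.2, 24.0]
tcp_rot: [[0.446, 0.895, -0.006], [0.895, -0.446, -0.001], [-0.004, -0.005, -1.0]]
ft_force: [-22.1, -13.7, 13.7]
opening: 0.001
```

```bash
cat > look.py <<'E'
import sys
from m import *
from go import go
i=sys.argv[1]
a=grab('top',f'top{i}.png');b=grab('side',f'side{i}.png')
cv2.imwrite(f'pics/two{i}.png',cv2.resize(cv2.cvtColor(np.hstack([a['frame'],b['frame']]),cv2.COLOR_RGB2BGR),(800,300)))
for n,d in(('top',a),('side',b)):
  for nm,fn in(('teal',teal),('plum',plum)):
    for m,s,c in comp(fn(d),150):
        e,_=ell(m); print(n,nm,s[4],np.round(e[0],1),np.round(e[1],1),np.round(onz(d,*e[0],78),1))
go([520.3,-54.5,25],63.4)
E
python3 look.py 3
```

```text
top teal 828 [413.8 198.6] [61.9 63.5] [ 544.2 -156.4   78. ]
top plum 898 [193.7 192.8] [60.4 61.6] [551.5 153.1  78. ]
side teal 252 [351.6 243.8] [23.3 41.6] [ 532.1 -135.6   78. ]
side plum 482 [222.1 149.4] [35.2 53.2] [550.8 148.5  78. ]
side plum 525 [351.8 282.9] [33.1 57.7] [ 480.3 -177.9   78. ]
t 3.8 pos [ 506.9 -206.2   23.8] ang 63.5 F [-17.7 -14.3   7.6] | xyz [ 0.567 -0.223 -0.005] twist [-0.007  0.004  0.001]
```

View pics/two3.png

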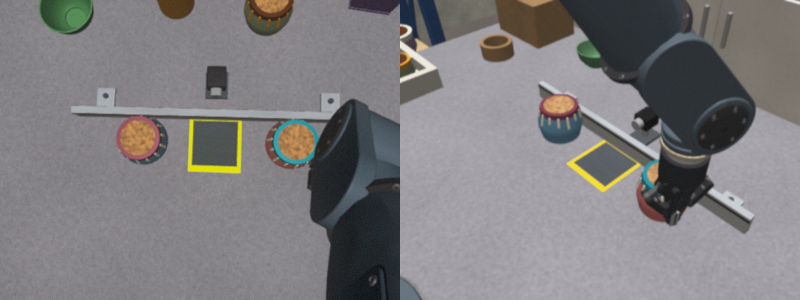

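The contact sits on the finger's edge, too far to the robot side: 36° off the push direction, pressing 22 N toward the fence. I'll back off and re-seat the finger more squarely behind the jar.

```bash
python3 - <<'E'
from go import go
go([522.5,-220.9,25],71.4)
go([524.4+.319*2,-215.2+.948*2,25],71.4)
E
```

```text
t 3.8 pos [ 506.9 -206.2   23.8] ang 63.5 F [-17.7 -14.3   7.6] | xyz [-0.025  0.082 -0.005] twist [-0.007  0.003 -0.176]
t 3.8 pos [ 506.9 -206.2   23.8] ang 63.5 F [-17.7 -14.3   7.6] | xyz [ 0.007  0.078 -0.005] twist [-0.007  0.003 -0.176]
```

Emit:
arm_command --series '[{"twist": [0,0,0],"xyz": [-0.05,0,0],"jaw": 1},{"twist": [0,0,0],"xyz": [-0.09,0,0],"jaw": 1},{"twist": [0,0,-0.1],"xyz": [-0.09,0.04,0],"jaw": 1},{"twist": [0,0,-0.18],"xyz": [-0.09,0.075,0],"jaw": 1},{"twist": [0,0,-0.18],"xyz": [-0.065,0.075,0],"jaw": 1},{"twist": [0,0,-0.18],"xyz": [-0.045,0.075,0],"jaw": 1},{"twist": [0,0,-0.18],"xyz": [-0.045,0.075,0],"jaw": 1}]'

```text
t: 4.38
eef_pos: [521.6, -222.5, 23.6]
tcp_rot: [[0.318, 0.948, -0.0], [0.948, -0.318, 0.001], [0.0, -0.001, -1.0]]
ft_force: [0.1, 0.9, -0.5]
opening: -0.001
```

```bash
python3 look.py 4
```

```text
top teal 862 [413.6 198.7] [62.1 63.2] [ 544.  -156.1   78. ]
top plum 914 [193.6 192.8] [60.5 61.7] [551.6 153.1  78. ]
side teal 401 [360.3 248.4] [42.2 47.7] [ 533.5 -148.9   78. ]
side plum 489 [222.1 149.3] [35.2 53.3] [550.9 148.7  78. ]
side plum 958 [355.4 286.7] [32.9 69.5] [ 478.6 -184.7   78. ]
t 4.48 pos [ 521.3 -223.    23.7] ang 71.5 F [1.  0.4 0. ] | xyz [ 0.638 -0.218 -0.005] twist [-0.001 -0.     0.18 ]
```

Emit:
arm_command --series '[{"twist": [0,0,0],"xyz": [0.015,0,0],"jaw": 1},{"twist": [0,0,0],"xyz": [0.03,-0.003,0],"jaw": 1},{"twist": [0,0,0],"xyz": [0.045,-0.007,0],"jaw": 1},{"twist": [0,0,0],"xyz": [0.06,-0.012,0],"jaw": 1},{"twist": [0,0,0],"xyz": [0.075,-0.017,0],"jaw": 1},{"twist": [0,0,0],"xyz": [0.09,-0.021,0],"jaw": 1},{"twist": [0,0,0],"xyz": [0.105,-0.026,0],"jaw": 1},{"twist": [0,0,0],"xyz": [0.12,-0.03,0],"jaw": 1},{"twist": [0,0,0],"xyz": [0.135,-0.035,0],"jaw": 1},{"twist": [0,0,0],"xyz": [0.15,-0.04,0],"jaw": 1}]'

```text
t: 5.32
eef_pos: [521.9, -185.3, 23.5]
tcp_rot: [[0.317, 0.949, -0.004], [0.949, -0.317, -0.0], [-0.002, -0.004, -1.0]]
ft_force: [-14.1, -10.7, 4.9]
opening: -0.0
```

```bash
python3 look.py 5
```

```text
top teal 734 [392.2 197.8] [61.8 62.4] [ 545.2 -126.7   78. ]
top plum 893 [193.5 192.9] [60.3 61.4] [551.4 153.3  78. ]
side teal 282 [339.7 234. ] [34.6 41.5] [ 535.2 -112.6   78. ]
side plum 488 [222.1 149.3] [35.3 53.4] [550.8 148.6  78. ]
side plum 862 [340.8 268.7] [42.5 64.3] [ 488.4 -153.5   78. ]
t 5.42 pos [ 522.4 -184.7   23.4] ang 71.5 F [-5.8 -4.4 -0.6] | xyz [ 0.491 -0.173 -0.006] twist [-0.004  0.001  0.181]
```

View pics/two5.png

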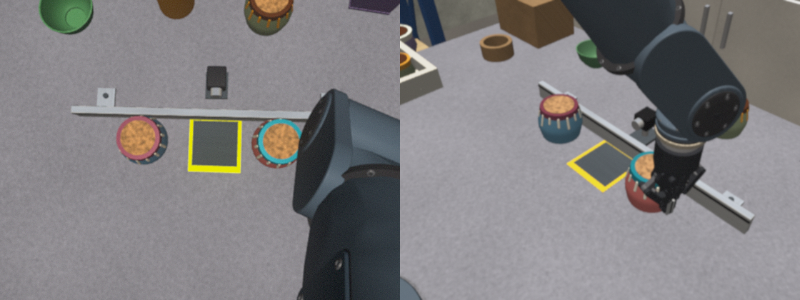

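Jar moved 29 mm along the fence and is still against it; gripper contact is stable, forces moderate. Continuing.

Emit:
arm_command --series '[{"twist": [0,0,0],"xyz": [0.015,-0.005,0],"jaw": 1},{"twist": [0,0,0],"xyz": [0.03,-0.009,0],"jaw": 1},{"twist": [0,0,0],"xyz": [0.05,-0.015,0],"jaw": 1},{"twist": [0,0,0],"xyz": [0.07,-0.021,0],"jaw": 1},{"twist": [0,0,0],"xyz": [0.09,-0.027,0],"jaw": 1},{"twist": [0,0,0],"xyz": [0.11,-0.034,0],"jaw": 1},{"twist": [0,0,0],"xyz": [0.13,-0.04,0],"jaw": 1},{"twist": [0,0,0],"xyz": [0.15,-0.046,0],"jaw": 1},{"twist": [0,0,0],"xyz": [0.17,-0.052,0],"jaw": 1},{"twist": [0,0,0],"xyz": [0.185,-0.056,0],"jaw": 1}]'

```text
t: 6.25
eef_pos: [523.9, -136.3, 23.4]
tcp_rot: [[0.317, 0.949, -0.003], [0.949, -0.317, 0.0], [-0.001, -0.003, -1.0]]
ft_force: [-7.2, -6.3, -0.2]
opening: -0.001
```

```bash
python3 look.py 6
```

```text
top teal 526 [355.8 196.6] [59.8 61.4] [546.7 -76.3  78. ]
top plum 872 [193.5 192.9] [60.2 61.4] [551.4 153.3  78. ]
side teal 214 [311.2 215.5] [28.3 37.6] [535.4 -60.7  78. ]
side plum 484 [222.1 149.3] [35.4 53.1] [551.  148.7  78. ]
side plum 718 [312.2 255.1] [29.7 59.9] [ 480.4 -112.4   78. ]
t 6.35 pos [ 524.6 -136.    23.5] ang 71.5 F [-0.4 -0.7 -0.3] | xyz [ 0.304 -0.12  -0.006] twist [-0.002  0.     0.181]
```

Emit:
arm_command --series '[{"twist": [0,0,0],"xyz": [0.015,-0.005,0],"jaw": 1},{"twist": [0,0,0],"xyz": [0.03,-0.009,0],"jaw": 1},{"twist": [0,0,0],"xyz": [0.05,-0.015,0],"jaw": 1},{"twist": [0,0,0],"xyz": [0.07,-0.021,0],"jaw": 1},{"twist": [0,0,0],"xyz": [0.09,-0.027,0],"jaw": 1},{"twist": [0,0,0],"xyz": [0.11,-0.034,0],"jaw": 1},{"twist": [0,0,0],"xyz": [0.13,-0.04,0],"jaw": 1},{"twist": [0,0,0],"xyz": [0.15,-0.046,0],"jaw": 1},{"twist": [0,0,0],"xyz": [0.17,-0.052,0],"jaw": 1},{"twist": [0,0,0],"xyz": [0.185,-0.056,0],"jaw": 1}]'

```text
t: 7.18
eef_pos: [525.5, -88.2, 23.5]
tcp_rot: [[0.317, 0.949, -0.003], [0.949, -0.317, -0.0], [-0.001, -0.003, -1.0]]
ft_force: [-7.2, -7.0, 2.4]
opening: -0.0
```

```bash
python3 look.py 7
```

```text
top teal 353 [318.3 195.5] [52.8 58.9] [548.1 -23.9  78. ]
top plum 877 [193.6 192.9] [60.3 61.3] [551.5 153.1  78. ]
side teal 161 [285.2 198.2] [21.6 35. ] [536.1  -9.1  78. ]
side plum 486 [222.  149.4] [35.6 53.1] [550.7 148.7  78. ]
side plum 670 [289.  238.5] [28.7 55.3] [481.  -70.3  78. ]
t 7.28 pos [526.  -87.8  23.6] ang 71.5 F [-2.1 -1.7 -1. ] | xyz [ 0.119 -0.064 -0.006] twist [-0.002  0.001  0.181]
```

View pics/two7.png

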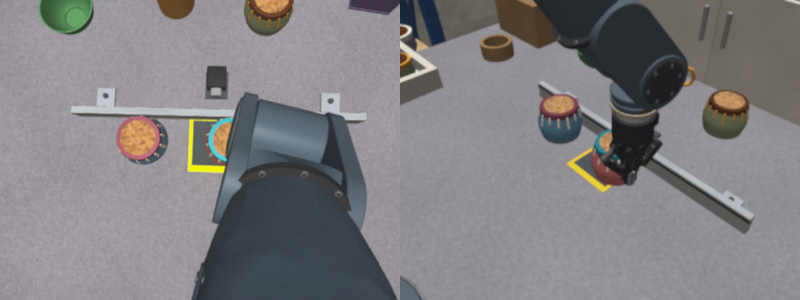

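Emit:
arm_command --series '[{"twist": [0,0,0],"xyz": [0.015,-0.005,0],"jaw": 1},{"twist": [0,0,0],"xyz": [0.03,-0.009,0],"jaw": 1},{"twist": [0,0,0],"xyz": [0.05,-0.015,0],"jaw": 1},{"twist": [0,0,0],"xyz": [0.07,-0.021,0],"jaw": 1},{"twist": [0,0,0],"xyz": [0.085,-0.026,0],"jaw": 1},{"twist": [0,0,0],"xyz": [0.095,-0.029,0],"jaw": 1},{"twist": [0,0,0],"xyz": [0.1,-0.031,0],"jaw": 1},{"twist": [0,0,0],"xyz": [0.1,-0.031,0],"jaw": 1}]'

```text
t: 7.95
eef_pos: [526.2, -62.0, 23.6]
tcp_rot: [[0.317, 0.949, -0.002], [0.949, -0.317, -0.0], [-0.001, -0.002, -1.0]]
ft_force: [-5.3, -3.7, -0.5]
opening: -0.003
```

Emit:
arm_command --series '[{"twist": [0,0,0],"xyz": [-0.05,0,0],"jaw": 1},{"twist": [0,0,0],"xyz": [-0.15,0,0],"jaw": 1},{"twist": [0,0,0],"xyz": [-0.3,0,0],"jaw": 1},{"twist": [0,0,0],"xyz": [-0.45,0,0],"jaw": 1},{"twist": [0,0,0],"xyz": [-0.5,0,0],"jaw": 1},{"twist": [0,0,0],"xyz": [-0.5,0,0],"jaw": 1}]'

```text
t: 8.45
eef_pos: [487.2, -183.5, 24.0]
tcp_rot: [[0.32, 0.947, 0.001], [0.947, -0.32, -0.001], [-0.0, 0.001, -1.0]]
ft_force: [-0.4, 0.7, 0.1]
opening: -0.005
```

```bash
python3 look.py 8
```

```text
top teal 455 [304.  194.7] [59.7 60.9] [549.1  -3.9  78. ]
top plum 880 [193.5 192.8] [60.3 61.5] [551.5 153.3  78. ]
side teal 547 [290.3 194.1] [43.1 58.5] [547.9  -7.9  78. ]
side plum 483 [222.  149.3] [35.1 53.4] [550.9 148.7  78. ]
side plum 1279 [288.2 223.1] [51.8 63. ] [501.7 -48.7  78. ]
t 8.55 pos [ 487.9 -180.9   23.9] ang 71.4 F [-0.5  0.3  0.4] | xyz [ 0.52  -0.038 -0.004] twist [ 0.001 -0.     0.179]
```

View pics/two8.png

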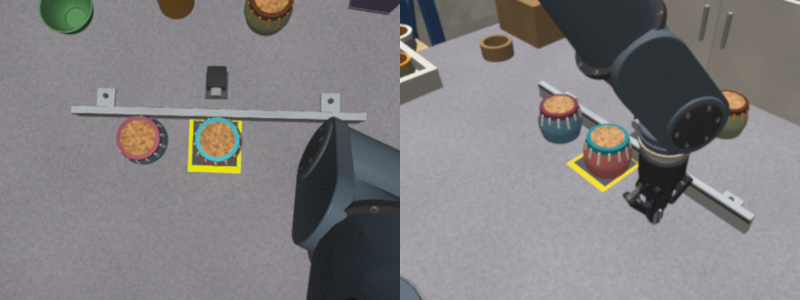

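```bash
cat > fit.py <<'E'
import sys
from m import *
from scipy.optimize import minimize
i=sys.argv[1]
ref={n:np.load(f'pics/{n}1.png.npy',allow_pickle=True).item() for n in('top','side')}
th=np.linspace(0,2*np.pi,48,endpoint=False)
def hull(d,x,y,K=4):
    P=[proj(d,(x+r*np.cos(t),y+r*np.sin(t),z)) for r,z in((46,0),(52,28),(52,42),(43,80)) for t in th]
    return cv2.convexHull(np.float32(P))
def sil(d,p,S=8):
    m=np.zeros((420,560),np.uint8); cv2.fillPoly(m,[np.int32(np.round((hull(d,*p))*16))],255,cv2.LINE_AA,4); return m/255.
for n in('top','side'):
    d=np.load(f'pics/{n}{i}.png.npy',allow_pickle=True).item()
    # silhouette by difference of colour: saturated non-grey pixels near the jar
    h,s,v=hsv(d)
    C=onz(d,*(0,0)); 
    for nm,g0 in(('pink',[548,-2]),('blue',[551,152])):
        H=hull(d,*g0).reshape(-1,2); x0,y0=(H.min(0)-14).astype(int); x1,y1=(H.max(0)+14).astype(int)
        W=np.zeros(s.shape,bool); W[y0:y1,x0:x1]=1
        if nm=='pink': obj=((s>95)&~((h>20)&(h<36)&(s>150)&(v>100)))|((s<60)&(v>175))
        else: obj=((s>75)&~((h>20)&(h<36)&(s>150)&(v>100)))
        obj&=W; obj=max(comp(obj,100),key=lambda c:c[1][4])[0]
        ct,_=cv2.findContours(obj.astype(np.uint8),cv2.RETR_EXTERNAL,cv2.CHAIN_APPROX_NONE)
        hc=cv2.convexHull(max(ct,key=cv2.contourArea)); M=np.zeros((420,560),np.uint8); cv2.fillPoly(M,[hc],1)
        r=minimize(lambda p:np.abs(sil(d,p)-M).sum(),g0,method='Nelder-Mead',options=dict(initial_simplex=[g0,[g0[0]+5,g0[1]],[g0[0],g0[1]+5]]))
        print(n,nm,np.round(r.x,1),'err px',round(r.fun,1),'area',M.sum())
        im=cv2.cvtColor(d['frame'],cv2.COLOR_RGB2BGR)[max(y0,0):y1,x0:x1]
        if nm=='pink':
            big=cv2.resize(im,None,fx=5,fy=5,interpolation=cv2.INTER_NEAREST)
            o=np.array([x0,max(y0,0)])
            cv2.polylines(big,[np.int32((hull(d,*r.x).reshape(-1,2)-o+.5)*5)],True,(0,255,0),1)
            cv2.polylines(big,[np.int32((hc.reshape(-1,2)-o+.5)*5)],True,(255,0,255),1)
            cv2.imwrite(f'pics/fit_{n}{i}.png',big[:600,:400] if 0 else cv2.resize(big,None,fx=.8,fy=.8))
E
python3 fit.py 8
python3 - <<'E'
import cv2,numpy as np
a=cv2.imread('pics/fit_top8.png');b=cv2.imread('pics/fit_side8.png')
h=max(a.shape[0],b.shape[0]);p=lambda x:cv2.copyMakeBorder(x,0,h-x.shape[0],0,0,0)
o=np.hstack([p(a),p(b)]);print(o.shape);k=min(800/o.shape[1],600/o.shape[0],1);cv2.imwrite('pics/fit8.png',cv2.resize(o,None,fx=k,fy=k))
E
```

```text
top pink [551.4  -1.7] err px 697.7 area 4031
top blue [554.7 158.2] err px 967.0 area 3080
side pink [605.1  46.5] err px 1379.1 area 2606
side blue [610.6 226. ] err px 1653.5 area 1587
(424, 780, 3)
```

View pics/fit8.png

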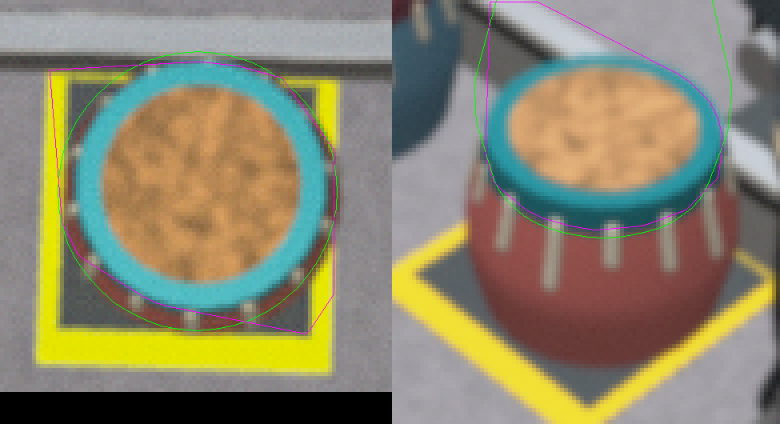

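```bash
cat > cork.py <<'E'
import sys
from m import *
for i in sys.argv[1:]:
  for n in('top','side'):
    d=np.load(f'pics/{n}{i}.png.npy',allow_pickle=True).item()
    h,s,v=hsv(d); m=(h>5)&(h<20)&(s>70)&(v>100)
    m=cv2.morphologyEx(m.astype(np.uint8),cv2.MORPH_OPEN,np.ones((3,3)))
    for q,st,c in comp(m,400):
        e,_=ell(q); p=onz(d,*e[0],80)
        if abs(p[1])<260 and 500<p[0]<590: print(i,n,np.round(e[0],1),np.round(e[1],1),np.round(p,1))
E
python3 cork.py 1 8
python3 - <<'E'
import sys
sys.path.insert(0,'.')
from m import *
# plate: near corners & edge-lines midpoints from both views, frame 1; inner hole too
for n in('top','side'):
    d=np.load(f'pics/{n}1.png.npy',allow_pickle=True).item()
    h,S,v=hsv(d)
    m=max(comp((h>18)&(h<36)&(S>130)&(v>90)),key=lambda c:-abs(onz(d,*c[2])[1])-abs(onz(d,*c[2])[0]-545))[0]
    ct,_=cv2.findContours(m.astype(np.uint8),cv2.RETR_EXTERNAL,cv2.CHAIN_APPROX_NONE)
    P=np.array([onz(d,*p[0])[:2] for p in max(ct,key=cv2.contourArea)])
    # fence axes
    e=np.array([.028,1]);e/=np.linalg.norm(e);nn=np.array([e[1],-e[0]])
    a=P@e;b=P@nn
    mid=(b>b.min()+15)&(b<b.max()-15)
    lo=a[mid&(a<np.median(a)-30)]; hi=a[mid&(a>np.median(a)+30)]
    ml=(a>a.min()+15)&(a<a.max()-15); nb=b[ml&(b<np.median(b)-20)]
    print(n,'along lo,hi,mid',np.median(lo),np.median(hi),(np.median(lo)+np.median(hi))/2,'near edge b',np.median(nb),'-> centre b',np.median(nb)-.7+58)
    c=(np.median(lo)+np.median(hi))/2*e+(np.median(nb)-.7+58)*nn; print(' centre',c)
    V=np.array(d['view']);print(' cam',-V[:3,:3].T@V[:3,3])
E
```

```text
1 top [192.4 192.3] [48.5 49.7] [552.  154.4  80. ]
1 top [421.8 199.3] [48.9 50.1] [ 543.  -166.8   80. ]
1 side [222. 146.] [25.9 43.4] [555.1 153.6  80. ]
1 side [378.2 250.1] [37.5 53.6] [ 545.8 -168.3   80. ]
8 top [192.4 192.3] [48.5 49.8] [552.  154.4  80. ]
8 top [303.8 194.6] [48.3 48.6] [549.1  -3.5  80. ]
8 side [222. 146.] [25.7 43.5] [555.1 153.7  80. ]
8 side [290.5 190.8] [29.5 46.4] [551.8  -4.5  80. ]
top along lo,hi,mid -39.45882909794216 74.91292417951709 17.727047540787467 near edge b 485.6817565755896 -> centre b 542.9817565755895
 centre [543.26519567   2.5225697 ]
 cam [481.18626495  -8.77210817 678.70087331]
side along lo,hi,mid -39.51635878918587 73.0666303960355 16.775135803424817 near edge b 495.65070269112016 -> centre b 552.9507026911201
 centre [553.20359317   1.29200976]
 cam [ 122.82003526 -408.36313204  572.55008081]
```

```bash
python3 - <<'E'
from go import go
go([525.5,-72,24],71.4)
go([526.3,-62,24],71.4)
go([526.5,-56,24],71.4)
E
```

```text
t 8.55 pos [ 487.9 -180.9   23.9] ang 71.4 F [-0.5  0.3  0.4] | xyz [ 0.461  0.004 -0.   ] twist [ 0.001 -0.     0.001]
t 8.55 pos [ 487.9 -180.9   23.9] ang 71.4 F [-0.5  0.3  0.4] | xyz [ 0.5   -0.005 -0.   ] twist [ 0.001 -0.     0.001]
t 8.55 pos [ 487.9 -180.9   23.9] ang 71.4 F [-0.5  0.3  0.4] | xyz [ 0.523 -0.012 -0.   ] twist [ 0.001 -0.     0.001]
```

Emit:
arm_command --series '[{"twist": [0,0,0],"xyz": [0.15,0,0],"jaw": 1},{"twist": [0,0,0],"xyz": [0.3,0,0],"jaw": 1},{"twist": [0,0,0],"xyz": [0.4,0,0],"jaw": 1},{"twist": [0,0,0],"xyz": [0.45,0,0],"jaw": 1},{"twist": [0,0,0],"xyz": [0.48,0,0],"jaw": 1},{"twist": [0,0,0],"xyz": [0.495,-0.005,0],"jaw": 1},{"twist": [0,0,0],"xyz": [0.505,-0.008,0],"jaw": 1},{"twist": [0,0,0],"xyz": [0.515,-0.01,0],"jaw": 1},{"twist": [0,0,0],"xyz": [0.525,-0.012,0],"jaw": 1},{"twist": [0,0,0],"xyz": [0.525,-0.012,0],"jaw": 1}]'

```text
t: 9.38
eef_pos: [525.3, -56.3, 23.7]
tcp_rot: [[0.318, 0.948, -0.002], [0.948, -0.318, -0.0], [-0.001, -0.002, -1.0]]
ft_force: [-4.9, -3.7, 3.2]
opening: -0.004
```

Emit:
arm_command --series '[{"twist": [0,0,0],"xyz": [-0.05,0,0],"jaw": 1},{"twist": [0,0,0],"xyz": [-0.15,0,0],"jaw": 1},{"twist": [0,0,0],"xyz": [-0.3,0,0],"jaw": 1},{"twist": [0,0,0],"xyz": [-0.45,0,0],"jaw": 1},{"twist": [0,0,0],"xyz": [-0.5,0,0],"jaw": 1},{"twist": [0,0,0],"xyz": [-0.5,0,0],"jaw": 1}]'

```text
t: 9.88
eef_pos: [485.8, -177.1, 23.8]
tcp_rot: [[0.321, 0.947, 0.0], [0.947, -0.321, -0.0], [-0.0, 0.0, -1.0]]
ft_force: [0.5, 0.2, 0.2]
opening: -0.003
```

```bash
python3 look.py 9|tail -1; python3 cork.py 9; python3 - <<'E'
from m import *
o=[]
for n,c in(('top',(303,200)),('side',(285,205))):
    d=np.load(f'pics/{n}9.png.npy',allow_pickle=True).item()
    o.append(cv2.resize(cv2.cvtColor(d['frame'][c[1]-65:c[1]+65,c[0]-65:c[0]+65],cv2.COLOR_RGB2BGR),(400,400),interpolation=cv2.INTER_CUBIC))
cv2.imwrite('pics/z9.png',np.hstack(o))
E
```

```text
t 9.98 pos [ 486.6 -174.4   23.8] ang 71.4 F [-0.6 -0.3  0.4] | xyz [ 0.497 -0.025 -0.005] twist [-0.    -0.     0.178]
9 top [192.4 192.3] [48.6 49.8] [552.  154.4  80. ]
9 top [300.  194.3] [48.1 48.5] [549.5   1.8  80. ]
9 side [222. 146.] [25.9 43.3] [555.1 153.6  80. ]
9 side [288.1 189.1] [29.2 46.2] [552.2   0.8  80. ]
```

View pics/z9.png

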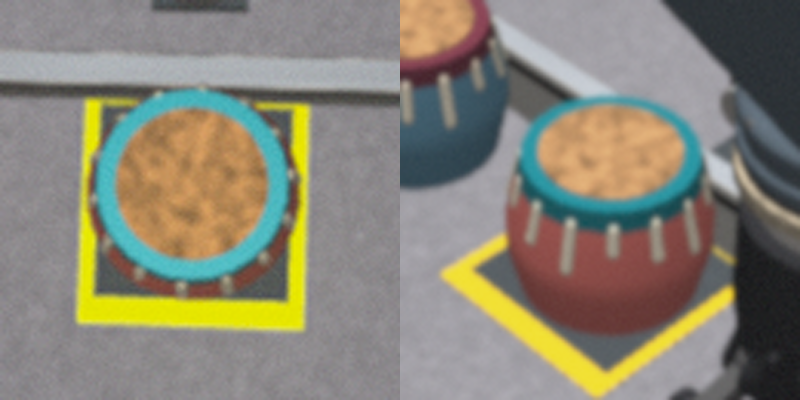

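The jar is within about 1 mm of centre, upright and at the fence. The blue jar's pixels are unchanged and the gripper is well clear. Handing in.

```bash
python3 -c "
from workcell import env
print(env.finish_job())"
```

```text
the job is handed in; nothing more can be done
None
```

The pink jar now stands centred on the inspection plate, upright and against the fence, and I have handed the job in at about 10 s on the robot's clock. I pushed it along the fence in steps with the shut fingers. At the start I stopped once to re-seat them, because the first contact pressed the jar too hard toward the fence (about 22 N). I made a final 6 mm correction after backing off to measure, then withdrew the gripper.

**Last checks**
- **Along the fence:** both cameras put the jar 0.5 to 0.7 mm short of the plate centre, comparing jar and plate in the same camera (top 1.8 against 2.5 mm, side 0.8 against 1.3 mm).
- **Distance to the fence:** the top camera puts the jar centre at x = 549.5 mm. Touching the fence would be about 548.6 mm, so it is in contact within the 2 mm calibration.
- **Blue jar:** its cork stayed at the same pixels to 0.1, so it has not moved.
- **Forces:** the highest I read was about 29 N in total, during that first contact. I only read the force at the end of each move.

**Disagreements and failures**
- The two cameras differ by 1 to 3 mm in absolute position. For the plate centre at right angles to the fence they differ by 10 mm, because the fence hides its far edge. I relied on fence contact for that direction.
- A silhouette fit failed because of poor colour segmentation. I used the cork centres instead.

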